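# Set up the optical bench for an absorption measurement

### The arm

A 6-joint arm with a two-finger parallel gripper is mounted at the origin on a cart in front of the work surface, level with it; the furniture and walls round the work are solid. World frame = base frame: x ahead of the robot, y to its left, z up, the work surface at z = 0. Lengths are in m, angles in rad, forces in N, time in s.
With the tool pointing down it reaches from about 0.35 to 0.85 m from the base axis. Payload 8.1 kg.
Tool frame: the origin (TCP) lies midway between the tips of the shut fingers; the grasp point (between the pads) lies env.hold_point_z behind it (env.hold_point_z is the distance from the TCP to the grasp point, in m); z points along the fingers, y is the direction in which the jaws open and shut (so a half turn about z gives the same grasp; the last joint's range is limited). The gripper opens to 93 mm and grips with 3 to 60 N. Pads are 15 mm wide; open, the fingers measure 128 mm over their backs; the gripper's body (75 mm by 188 mm) begins 65 mm behind the grasp point.
Start: joints at [1.171, 0.13, 1.488, -0, 1.523, -0.085], TCP at [0.186, 0.571, 0.219] pointing down, gripper open.
Joint ranges: [-2.96, 2.96], [-0.89, 2.26], [0.02, 2.5], [-1.34, 4.48], [0, 2.73], [-2.66, 2.66]. Speed limits (rad/s): [2.39, 2.39, 2.79, 3.14, 3.14, 3.14].

### API

Orientations are given as a rotation vector (axis times angle).
In Python, from cell import env gives the robot as it stands.
- The arm moves only by the tool servo_tool, never from a script. Its argument "moves" is a list of rows, each an object with "delta_pos": the shift along the tool's x, y, z in cm, a list of three; "delta_rot": the turn, a rotation vector about the tool's x, y, z in rad, a list of three; "claw": the finger opening in cm, from 0 to 9.3. In form: [{"delta_pos": [tx, ty, tz], "delta_rot": [ax, ay, az], "claw": claw}, ...]. A call has 1 to 5 rows; each row is the pose to reach, as a shift and turn from the pose commanded when the call began, along the tool's axes at that moment; what a row does not reach only later rows make up. A row lasts 1/8 s, in which the tool goes at most 62.5 mm and 10.7 degrees, less where a joint would pass 70% of its speed; a pose out of reach is approached as far as the arm can. A call with a gripper value outside its range is refused whole. The fingers move at their own pace and stop on an object; "grip_force" is the grip in N (left out, the last holds). Time passes only in rows, so rows that repeat a pose let the fingers close. It gives the time, the measured TCP pose, the force and the opening at its end, in the units of the state.
- env.sense(): the state, without advancing time (a new reading comes with each control period).
- env.get_image(name): name is "side" or "top" or "wrist"; returns the picture (400x640x3 uint8, red, green, blue); there is no depth.
- env.camera_params(name): a dict with "vertical_fov" (degrees; the focal length in pixels is half the picture's height over the tangent of half this angle, whatever the lens; pixels are square), "cx", "cy" (the principal point, pixels), "R" (3x3) and "t" (3): a world point X has camera coordinates R X + t. Camera axes: x right, y down, z forward; pixel columns grow to the right and rows downward; lengths in m; the calibration is good to about 2 mm. A picture is of the moment at which its call begins: read the wrist's pose just before it. camera_params takes no time and is no camera call; for the wrist camera it gives the pose at the moment of the call.
- env.finish_job(): hands the job in, once; it reports no verdict.
Trained networks look in the newest picture that a camera, given by its name, has taken for a name from the list of things; names that differ only in an ending like _2 or _b are one class to them, and where a whole thing is asked for, a point or a joint stands for the part that bears it (a point fixed in the world has none). Each returns a list of dicts, best first, with "conf" (0 to 1); they miss things now and then, are a little off and sometimes report something else, mostly with a low value. They report only what shows in the picture. A call takes as long as a camera call. They do not tell look-alikes from the thing itself.
- env.spot_in(camera, query): "extent" ([centre column, centre row, width, height] in pixels, round what is visible of it).
- env.cut_out(camera, query): "mask" (400x640 bool, what is visible of it) and "extent" ([centre column, centre row, width, height] in pixels, round what is visible of it).
The state is a dict: "clock": time; "joints": joint angles; "qd": joint speeds; "tau": joint torques, N m; "tool_pos": TCP position; "tcp_rot": TCP orientation; "ft_force": force on the tool from outside, world axes, zero at the start; "ft_torque": the same for the moment, N m; "grip_width": opening from 0.0 (shut) to 1.0 (fully open).
Only numpy, scipy, OpenCV 4.12 (cv2) and the standard library are available. Lean on these libraries where they do the work, as an engineer would, in place of code of your own. Each camera call takes 0.05 s, during which the arm holds its last target. There are 200 camera calls.

### The job

Set up the optical bench: on the rail, going from the lamp towards the screen, seat the slit 90 mm from the lamp, then the lens 100 mm (its focal length) beyond the slit, then the cell holder halfway between the lens and the screen, all measured centre to centre along the rail. Each rider must straddle the rail and sit fully down on it, and the glass cell must stand fully home in the cell holder. Leave the conical flask and the wash bottle where they stand.

Things in the scene. Friction and masses are not known exactly. Their poses are not given: they have to be found in the camera images.
- rail: Straight aluminium optical rail, fixed on the worktop: 36 mm wide (x), 460 long (y), 30 high. Origin: centre of its underside; y runs along it. Lamp, screen, slit, lens and cell holder each stand on a rider: an aluminium foot 56 mm across the rail, flanks 40 mm apart inside (48 at the bevelled lip) and 14 mm deep, that straddles the rail with 2 mm play each side, its deck on the rail's top.
- lamp: Lamp, fixed on one end of the rail (which end varies), 195 mm from the rail's middle: upright grey cylinder 52 mm across with round windows both ways along the rail, top 139 mm above the worktop. Origin: centre of its rider's underside, on the rail's centre line, 16 mm above the worktop.
- screen: Upright white screen 74 mm wide, 7 mm thick, top 137 mm above the worktop, fixed on the rail's other end, 390 mm from the lamp. Origin: centre of its rider's underside, on the rail's centre line, 16 mm above the worktop.
- slit: Loose slit: black square plate 50 mm wide (x), 10 thick (y), slot between brass jaws, on post and rider (56 mm in x, 40 in y, clamp knob 12 mm further at -x, not used), 0.26 kg, upright. Origin: centre of the rider's underside, z up; seated, y lies along the rail (either way round) and the origin 16 mm above the worktop. Plate 59 to 109 mm above the origin; grip it across y near the top.
- lens: Loose lens: round glass lens in a black ring 56 mm across, 12 mm thick (y), on post and rider like the slit's, 0.26 kg, upright. Origin and axes as for the slit (either way round; seated origin 16 mm above the worktop). Ring centre 84 mm and top 112 mm above the origin; grip it across y near the top.
- cell_holder: Loose cell holder: aluminium open box 48 mm (x) by 38 (y), 56 to 95 mm above the origin, on post and rider like the slit's, 0.28 kg, upright, empty. Origin and axes as for the slit (either way round; seated origin 16 mm above the worktop). Well 34 mm (x) by 26 (y), wider at the bevelled mouth, centred over the origin, floor 64 mm above it. Grip across y.
- cell: Loose glass cell: 30 mm (x) by 22 (y), 62 high, clear windows at +-y, white sides at +-x, white lid (fixed), 0.06 kg, upright. Origin: centre of its underside. Fits the holder's well with 2 mm play each side, x along the holder's x (either way round); home, its origin is 64 mm above the holder's and it stands 31 mm proud. Grip across y near the top.
- flask: Bystander: open conical flask with pale blue contents, 102 mm across, 167 mm high, standing on the worktop to the left. Origin: centre of its base.
- wash_bottle: Bystander: white wash bottle with red cap and bent spout, 68 x 110 mm, 230 mm high, standing on the worktop to the right. Origin: centre of its base.
Not all that is in view belongs to the job. Several things look just like the cell: the one meant starts farthest to the robot's right.

How it is judged:
At the end, for the whole second after the job is handed in: Slit, lens and holder seated astride the rail (height within 4 mm, 5 mm of its centre line, upright 0.06 rad); lamp-slit 90 and slit-lens 100 mm, each within 12; holder 84 to 116 mm from lens and screen; cell in the well (5 mm, upright 0.1 rad); all at rest (x of slit in the frame of rail between -0.005 and 0.005 m and z of slit in the frame of rail between 0.012 and 0.02 m and angle between each of slit, lens, cell_holder's own z axis and vertical below 0.06 rad and angle between the y axis of each of slit, lens, cell_holder and the y axis of rail, either way round below 0.12 rad and linear speed of each of slit, lens, cell_holder, cell below 0.01 m/s and x of lens in the frame of rail between -0.005 and 0.005 m and z of lens in the frame of rail between 0.012 and 0.02 m and x of cell_holder in the frame of rail between -0.005 and 0.005 m and z of cell_holder in the frame of rail between 0.012 and 0.02 m and horizontal distance between slit and lamp between 0.078 and 0.102 m and horizontal distance between lens and slit between 0.088 and 0.112 m and horizontal distance between cell_holder and lens between 0.084 and 0.116 m and horizontal distance between cell_holder and screen between 0.084 and 0.116 m and horizontal distance between lens and lamp above 0.15 m and x of cell in the frame of cell_holder between -0.005 and 0.005 m and y of cell in the frame of cell_holder between -0.005 and 0.005 m and z of cell in the frame of cell_holder between 0.06 and 0.069 m and angle between cell's own z axis and vertical below 0.1 rad and angle between the y axis of cell and the y axis of cell_holder, either way round below 0.25 rad); the robot touches nothing.
It fails at once if the conical flask is shifted by more than 20 mm (distance of flask from where it was at the start of the episode above 0.02 m).
It fails at once if the wash bottle is shifted by more than 20 mm (distance of wash_bottle from where it was at the start of the episode above 0.02 m).
It also fails if it takes over 131 s, if anything falls off the work surface, if the arm or the gripper's body presses on something with over 40 N, if the wrist force passes 120 N, or if a joint passes its speed limit or range.

## Working session

There is one attempt and no reset: what is moved stays moved. The work goes in short steps, Python scripts to look and compute and a tool call to move; the robot and the scene stay as the last step left them, time stands still between calls to the robot, and variables do not carry over. Pictures are saved under pics/ and viewed, about 12 in all and at most 16, crops included, and the job is handed in when it is done.

Besides the shell and the picture viewer there is one more tool, called by a JSON object that holds its "method" and its "body". servo_tool: Moves the arm, as the interface text tells. Its arguments: {"type":"object","properties":{"moves":{"type":"array"},"grip_force":{"type":"number"}},"required":["moves"]}

```bash
ls; mkdir -p pics; python3 - <<'E'
from cell import env
import cv2, numpy as np
print(env.hold_point_z, env.sense())
for c in ["top","side"]:
    im=env.get_image(c); cv2.imwrite(f"pics/{c}0.png",im[:,:,::-1])
    p=env.camera_params(c); print(c,p)
    for q in ["rail","lamp","screen","slit","lens","cell_holder","cell","flask","wash_bottle"]:
        try: print(q,[(np.round(d["conf"],2),np.round(d["extent"]).tolist()) for d in env.spot_in(c,q)])
        except Exception as e: print(q,e)
E
```

```text
pics
0.0188 {'clock': 0.0, 'joints': array([ 1.17058265e+00,  1.31123259e-01,  1.48929100e+00, -3.54570944e-06,
        1.52304564e+00, -8.53705271e-02]), 'qd': array([-0.00109346, -0.00010784,  0.00153269,  0.00147166, -0.00052775,
        0.00051473]), 'tau': array([-4.72537329e-05, -5.59850371e+01, -4.91758204e+01,  7.65574817e-02,
        3.57308064e-02, -1.11996906e-04]), 'tool_pos': array([0.18553232, 0.56997221, 0.21760369]), 'tcp_rot': array([-4.92444052e-01, -3.10230500e+00,  2.84797829e-03]), 'ft_force': array([-0.28232454, -0.65842044,  0.84062809]), 'ft_torque': array([-0.01036671, -0.03434979, -0.06978131]), 'grip_width': 1.0006450970975649}
top {'vertical_fov': 56.20537469712579, 'cx': 320.4265752682494, 'cy': 193.43247243950285, 'R': array([[-0.0132249 , -0.99978003,  0.01627845],
       [-0.98995275,  0.01079937, -0.14098556],
       [ 0.14077875, -0.01797941, -0.98987781]]), 't': array([-0.03246673,  0.50369055,  1.19866247])}
rail [(np.float64(0.85), [318.0, 179.0, 140.0, 20.0])]
lamp []
screen [(np.float64(0.71), [258.0, 182.0, 18.0, 28.0])]
slit [(np.float64(0.64)
[... 653 characters left out ...]
1.0, 83.0])]
lamp [(np.float64(0.67), [302.0, 168.0, 21.0, 41.0])]
screen [(np.float64(0.7), [309.0, 230.0, 32.0, 54.0]), (np.float64(0.21), [303.0, 168.0, 22.0, 38.0])]
slit [(np.float64(0.81), [353.0, 281.0, 34.0, 57.0])]
lens [(np.float64(0.8), [357.0, 224.0, 30.0, 44.0])]
cell_holder [(np.float64(0.73), [358.0, 224.0, 32.0, 45.0]), (np.float64(0.72), [344.0, 163.0, 20.0, 30.0])]
cell [(np.float64(0.79), [351.0, 245.0, 17.0, 26.0]), (np.float64(0.76), [343.0, 209.0, 13.0, 25.0]), (np.float64(0.61), [349.0, 192.0, 10.0, 20.0])]
flask [(np.float64(0.72), [285.0, 287.0, 57.0, 102.0])]
wash_bottle [(np.float64(0.78), [308.0, 136.0, 20.0, 60.0]), (np.float64(0.41), [350.0, 190.0, 11.0, 21.0])]
```

```bash
python3 - <<'E'
import cv2, numpy as np
a=cv2.imread("pics/top0.png")[130:260,160:490]; b=cv2.imread("pics/side0.png")[90:360,220:420]
cv2.imwrite("pics/a.png",cv2.resize(a,None,fx=2.4,fy=2.4,interpolation=3)); cv2.imwrite("pics/b.png",cv2.resize(b,None,fx=2.2,fy=2.2,interpolation=3))
E
```

```text
(no output)
```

View pics/a.png

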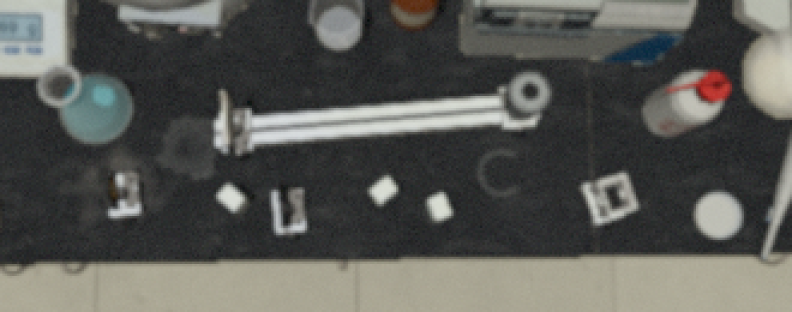

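View pics/b.png

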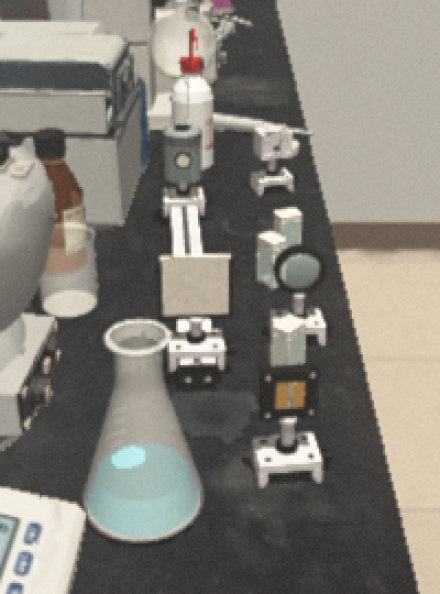

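```bash
cat > h.py <<'E'
import numpy as np, cv2
from cell import env
from scipy.spatial.transform import Rotation as R
def ray(c,u,v,p=None):
    p=p or env.camera_params(c); f=200/np.tan(np.radians(p["vertical_fov"]/2))
    d=p["R"].T@np.array([(u-p["cx"])/f,(v-p["cy"])/f,1]); o=-p["R"].T@p["t"]; return o,d
def at_z(c,u,v,z,p=None):
    o,d=ray(c,u,v,p); return o+d*(z-o[2])/d[2]
def proj(c,X,p=None):
    p=p or env.camera_params(c); f=200/np.tan(np.radians(p["vertical_fov"]/2))
    x=p["R"]@np.asarray(X,float)+p["t"]; return np.array([p["cx"]+f*x[0]/x[2],p["cy"]+f*x[1]/x[2]])
def go(pos,yaw):
    """delta to tool-down pose at pos(TCP), jaw axis (tool y) at angle yaw from world +y (mod pi, nearest)."""
    s=env.sense(); C=R.from_rotvec(s["tcp_rot"]); best=None
    for k in (0,1):
        for e in (0,):
            a=yaw+k*np.pi; y=np.array([-np.sin(a),np.cos(a),0]); z=np.array([0,0,-1.]); x=np.cross(y,z)
            d=(C.inv()*R.from_matrix(np.c_[x,y,z])).as_rotvec()
            if best is None or np.linalg.norm(d)<np.linalg.norm(best): best=d
    dp=C.inv().apply(np.asarray(pos)-s["tool_pos"])*100
    print("t",round(s["clock"],2),"tcp",s["tool_pos"].round(4),"j6",s["joints"][5].round(2),"grip",round(s["grip_width"]*93,1),"F",s["ft_force"].round(1))
    print("  dpos",dp.round(2).tolist(),"drot",best.round(3).tolist())
E
python3 - <<'E'
from h import *
cr=lambda x,y:(160+x/2.4,130+y/2.4)
for n,x,y,z in [("slit",118,190,.11),("slitfoot",126,210,.014),("lens",285,205,.06),("lensfoot",290,230,.014),("hold",606,198,.095),("cell",440,207,.062),("cell2",383,190,.062),("cell3",232,198,.062),("lamp",528,92,.139),("screen",227,115,.137),("flask",97,110,.05),("wash",670,108,.1),("railL",217,128,.03),("railR",540,113,.03)]:
    print(n,at_z("top",*cr(x,y),z).round(3))
o,d=ray("wrist",320,200); print(o,d, env.camera_params("wrist")["vertical_fov"])
s=env.sense();print(R.from_rotvec(s["tcp_rot"]).as_matrix().round(2))
cs=lambda x,y:(220+x/2.2,90+y/2.2)
for n,x,y,z in [("slittop",290,375,.109),("lens",300,268,.084),("cell2",288,212,.062),("cell",272,238,.062),("cell3",288,322,.062),("hold",275,130,.095)]: print(n,at_z("side",*cs(x,y),z).round(3))
E
```

```text
slit [0.448 0.304 0.11 ]
slitfoot [0.43  0.319 0.014]
lens [0.43  0.096 0.06 ]
lensfoot [0.4   0.094 0.014]
hold [ 0.431 -0.325  0.095]
cell [ 0.425 -0.11   0.062]
cell2 [ 0.449 -0.035  0.062]
cell3 [0.44  0.166 0.062]
lamp [ 0.564 -0.22   0.139]
screen [0.539 0.162 0.137]
flask [0.564 0.353 0.05 ]
wash [ 0.549 -0.414  0.1  ]
railL [0.54  0.193 0.03 ]
railR [ 0.557 -0.255  0.03 ]
[0.11635346 0.59294207 0.38534106] [ 0.237988   -0.08013792 -0.96808311] 64.94194893121694
[[-0.95  0.31  0.  ]
 [ 0.31  0.95  0.  ]
 [-0.    0.   -1.  ]]
slittop [0.453 0.338 0.109]
lens [0.426 0.094 0.084]
cell2 [ 0.426 -0.106  0.062]
cell [ 0.45  -0.028  0.062]
cell3 [0.443 0.171 0.062]
hold [ 0.432 -0.335  0.095]
```

```bash
python3 -c "
from h import *
go([.44,.32,.26],0)"
```

```text
t 1.0 tcp [0.1858 0.5705 0.2187] j6 -0.09 grip 92.7 F [-0.1  0.8  0.7]
  dpos [-31.93, -15.95, -4.13] drot [0.0, 0.0, -0.315]
```

{"method": "servo_tool", "body": {"moves": [{"delta_pos":[-6,-3,-4.1],"delta_rot":[0,0,-0.315],"claw":6},{"delta_pos":[-32,-16,-4.1],"delta_rot":[0,0,-0.315],"claw":6},{"delta_pos":[-32,-16,-4.1],"delta_rot":[0,0,-0.315],"claw":6},{"delta_pos":[-32,-16,-4.1],"delta_rot":[0,0,-0.315],"claw":6},{"delta_pos":[-32,-16,-4.1],"delta_rot":[0,0,-0.315],"claw":6}]}}

```text
clock: 1.62
tool_pos: [0.4028, 0.3561, 0.2585]
tcp_rot: [-0.001, 3.141, 0.001]
ft_force: [0.1, 0.6, 0.2]
grip_width: 0.646
```

```bash
python3 - <<'E'
from h import *
go([.44,.32,.26],0)
im=env.get_image("wrist"); cv2.imwrite("pics/w1.png",im[:,:,::-1])
print([(np.round(d["conf"],2),np.round(d["extent"]).tolist()) for d in env.spot_in("wrist","slit")])
go([.44,.32,.26],0)
print(env.camera_params("wrist"))
E
```

```text
t 1.62 tcp [0.4028 0.3561 0.2585] j6 -0.94 grip 60.1 F [0.1 0.6 0.2]
  dpos [-3.71, -3.61, -0.15] drot [0.0, 0.001, 0.0]
[(np.float64(0.68), [298.0, 219.0, 36.0, 74.0])]
t 1.73 tcp [0.4056 0.3534 0.2585] j6 -0.94 grip 60.1 F [ 0.4  0.7 -0.4]
  dpos [-3.46, -3.31, -0.14] drot [-0.001, 0.002, -0.006]
{'vertical_fov': 64.94194893121694, 'cx': 320.60926606841855, 'cy': 204.8844503198634, 'R': array([[ 0.00663463,  0.99997618, -0.00190413],
       [ 0.96346275, -0.00588247,  0.26777775],
       [ 0.26776017, -0.00361117, -0.96347883]]), 't': array([-0.35502131, -0.43188415,  0.32179272])}
```

View pics/w1.png

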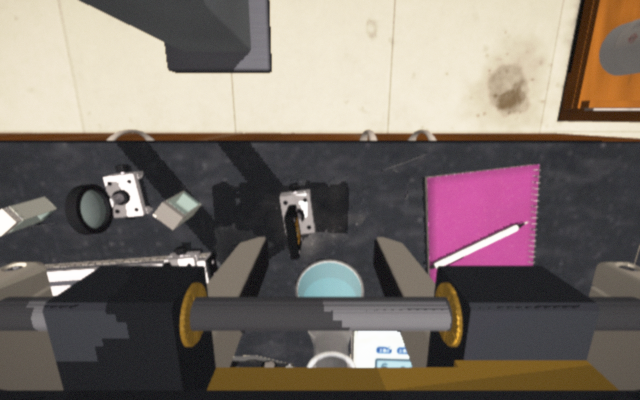

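```bash
cat >> h.py <<'E'
def crop(c,name,u0,u1,v0,v1,k):
    im=env.get_image(c)[:,:,::-1]; cv2.imwrite(f"pics/{name}_full.png",im)
    cv2.imwrite(f"pics/{name}.png",cv2.resize(im[v0:v1,u0:u1],None,fx=k,fy=k,interpolation=2)); return env.camera_params(c)
def foot(c,im,p,u0,u1,v0,v1,z=.024,thr=150):
    m=np.zeros(im.shape[:2],np.uint8); m[v0:v1,u0:u1]=(im[v0:v1,u0:u1].min(2)>thr)*255
    n,l,st,_=cv2.connectedComponentsWithStats(m); i=1+np.argmax(st[1:,4]); vv,uu=np.nonzero(l==i)
    P=np.array([at_z(c,u,v,z,p)[:2] for u,v in zip(uu,vv)]); r=cv2.minAreaRect((P*1000).astype(np.float32)); print("comp",st[i],"rect mm",np.round(r[0],1),np.round(r[1],1),round(r[2],1)); return r
E
python3 - <<'E'
from h import *
p=env.camera_params("wrist")
im=cv2.imread("pics/w1.png")
s=im[170:270,260:340]; cv2.imwrite("pics/w1c.png",cv2.resize(s,None,fx=6,fy=6,interpolation=2))
foot("wrist",im,p,270,330,180,240)
for n,(x,y,z) in {"slit":(297,212,.024),"lensfoot":(125,195,.024)}.items(): print(n,at_z("wrist",x,y,z,p))
E
```

```text
comp [281 191  33  42 579] rect mm [454.1 320.4] [58.8 37.7] 6.9
slit [0.45339339 0.32059797 0.024     ]
lensfoot [0.42868757 0.09510967 0.024     ]
```

View pics/w1c.png

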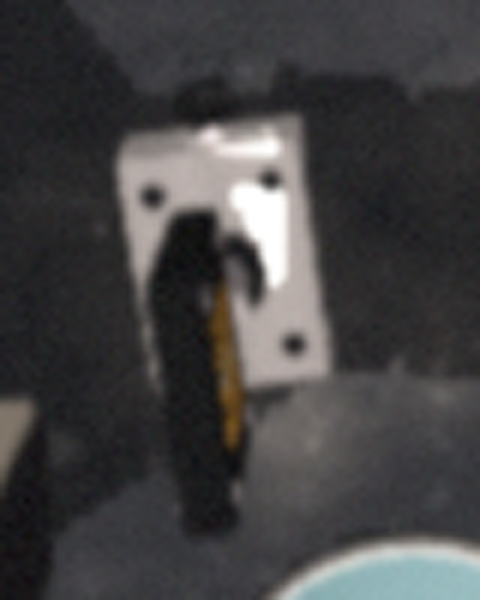

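```bash
python3 -c "
from h import *
go([.455,.3205,.08],.12)"
```

```text
t 1.73 tcp [0.4056 0.3534 0.2585] j6 -0.94 grip 60.1 F [ 0.4  0.7 -0.4]
  dpos [-4.92, -3.23, 17.86] drot [-0.001, 0.002, -0.126]
```

{"method": "servo_tool", "body": {"moves": [{"delta_pos":[-4.9,-3.2,2],"delta_rot":[0,0,-0.126],"claw":6},{"delta_pos":[-4.9,-3.2,4],"delta_rot":[0,0,-0.126],"claw":6},{"delta_pos":[-4.9,-3.2,9],"delta_rot":[0,0,-0.126],"claw":6},{"delta_pos":[-4.9,-3.2,9],"delta_rot":[0,0,-0.126],"claw":6}]}}

```text
clock: 2.22
tool_pos: [0.4469, 0.3246, 0.1634]
tcp_rot: [0.197, -3.127, 0.006]
ft_force: [-0.5, 0.6, -0.1]
grip_width: 0.649
```

```bash
python3 -c "
from h import *
go([.455,.3205,.08],.12)"
```

```text
t 2.23 tcp [0.4469 0.3246 0.1634] j6 -1.16 grip 60.4 F [-0.5  0.6 -0.1]
  dpos [-0.82, -0.48, 8.33] drot [-0.003, -0.009, 0.006]
```

{"method": "servo_tool", "body": {"moves": [{"delta_pos":[-0.5,-0.3,0],"delta_rot":[0,0,0],"claw":6},{"delta_pos":[-0.5,-0.3,5],"delta_rot":[0,0,0],"claw":6},{"delta_pos":[-0.5,-0.3,8.2],"delta_rot":[0,0,0],"claw":5},{"delta_pos":[-0.5,-0.3,8.2],"delta_rot":[0,0,0],"claw":4},{"delta_pos":[-0.5,-0.3,8.2],"delta_rot":[0,0,0],"claw":4}]}}

```text
clock: 2.85
tool_pos: [0.4577, 0.3244, 0.0892]
tcp_rot: [-0.198, 3.132, 0.003]
ft_force: [0.5, 0.2, 1.1]
grip_width: 0.435
```

```bash
python3 -c "
from h import *
go([.455,.3205,.08],.12)"
```

```text
t 2.85 tcp [0.4577 0.3244 0.0892] j6 -1.17 grip 40.5 F [0.5 0.2 1.1]
  dpos [0.32, -0.36, 0.92] drot [0.002, 0.004, 0.006]
```

{"method": "servo_tool", "body": {"moves": [{"delta_pos":[0.2,-0.3,0.6],"delta_rot":[0,0,0],"claw":3},{"delta_pos":[0.2,-0.3,0.6],"delta_rot":[0,0,0],"claw":3},{"delta_pos":[0.2,-0.3,0.6],"delta_rot":[0,0,0],"claw":1},{"delta_pos":[0.2,-0.3,0.6],"delta_rot":[0,0,0],"claw":0.5},{"delta_pos":[0.2,-0.3,0.6],"delta_rot":[0,0,0],"claw":0.5}], "grip_force": 25}}

```text
clock: 3.48
tool_pos: [0.4543, 0.32, 0.08]
tcp_rot: [0.198, -3.135, 0.0]
ft_force: [-1.1, -0.2, -2.6]
grip_width: 0.109
```

```bash
python3 -c "
from h import *
go([.42,.25,.2],0.065)"
```

```text
t 3.48 tcp [0.4543 0.32   0.08  ] j6 -1.18 grip 10.2 F [-1.1 -0.2 -2.6]
  dpos [4.29, -6.51, -12.0] drot [-0.0, -0.0, 0.061]
```

{"method": "servo_tool", "body": {"moves": [{"delta_pos":[0,0,-3],"delta_rot":[0,0,0],"claw":0.5},{"delta_pos":[0,0,-8],"delta_rot":[0,0,0],"claw":0.5},{"delta_pos":[0,0,-14],"delta_rot":[0,0,0],"claw":0.5},{"delta_pos":[0,-2,-19],"delta_rot":[0,0,0.03],"claw":0.5},{"delta_pos":[0,-7,-20],"delta_rot":[0,0,0.055],"claw":0.5}]}}

```text
clock: 4.1
tool_pos: [0.4645, 0.2518, 0.2847]
tcp_rot: [-0.115, 3.133, 0.004]
ft_force: [1.4, 0.2, -4.3]
grip_width: 0.103
```

```bash
python3 -c "
from h import *
go([.5,-.02,.28],0.065)"
```

```text
t 4.1 tcp [0.4645 0.2518 0.2847] j6 -1.24 grip 9.6 F [ 1.4  0.2 -4.3]
  dpos [-1.54, -27.37, 0.41] drot [0.003, 0.006, 0.008]
```

{"method": "servo_tool", "body": {"moves": [{"delta_pos":[-0.5,-6,0],"delta_rot":[0,0,0],"claw":0.5},{"delta_pos":[-1,-12,0],"delta_rot":[0,0,0],"claw":0.5},{"delta_pos":[-1.5,-18,0],"delta_rot":[0,0,0],"claw":0.5},{"delta_pos":[-1.5,-23,0],"delta_rot":[0,0,0],"claw":0.5},{"delta_pos":[-1.5,-26,0],"delta_rot":[0,0,0],"claw":0.5}]}}

```text
clock: 4.72
tool_pos: [0.4962, -0.0101, 0.2796]
tcp_rot: [0.108, -3.139, 0.0]
ft_force: [-0.4, -0.2, -1.1]
grip_width: 0.108
```

{"method": "servo_tool", "body": {"moves": [{"delta_pos":[0,-1,0],"delta_rot":[0,0,0],"claw":0.5},{"delta_pos":[0,-1,0],"delta_rot":[0,0,0],"claw":0.5},{"delta_pos":[0,-1,0],"delta_rot":[0,0,0],"claw":0.5}]}}

```text
clock: 5.1
tool_pos: [0.4973, -0.0165, 0.28]
tcp_rot: [0.114, -3.139, -0.001]
ft_force: [-0.2, -0.3, -2.8]
grip_width: 0.11
```

```bash
python3 - <<'E'
from h import *
go([.5,-.02,.28],0.065)
p=crop("wrist","w2",0,640,0,400,1.2)
np.save("w2p.npy",p,allow_pickle=True)
E
```

```text
t 5.1 tcp [ 0.4973 -0.0165  0.28  ] j6 -1.78 grip 10.3 F [-0.2 -0.3 -2.8]
  dpos [-0.24, -0.36, 0.0] drot [0.0, -0.0, 0.007]
```

View pics/w2.png

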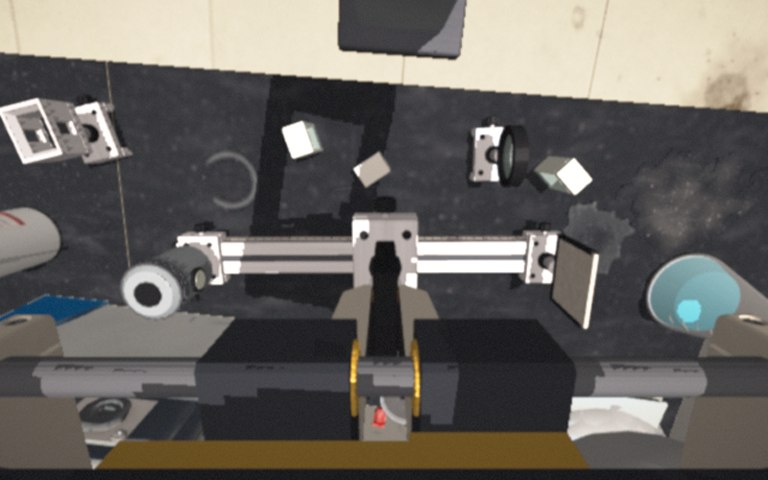

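```bash
python3 - <<'E'
from h import *
p=np.load("w2p.npy",allow_pickle=True).item(); im=cv2.imread("pics/w2_full.png"); g=cv2.cvtColor(im,6).astype(float)
near=[];far=[]
for u in list(range(200,285,6))+list(range(355,430,6)):
    col=cv2.GaussianBlur(g,(5,3),0)[185:250,u]; d=np.diff(col)
    v=np.nonzero(col>120)[0]; 
    near.append((u,185+v[0]-.5));far.append((u,185+v[-1]+.5))
for n,L in (("near",near),("far",far)):
    L=np.array(L); print(n,L[::4].tolist())
    W=np.array([at_z("wrist",u,v,.03,p) for u,v in L]); k=np.polyfit(W[:,1],W[:,0],1); print("x at y=0",k[1],"slope",k[0],"std",np.std(W[:,0]-np.polyval(k,W[:,1])))
print("row profile v=198"); 
for a,b in ((170,200),(428,470)): print(a,g[194,a:b].astype(int).tolist(), g[228,a:b].astype(int).tolist())
foot("wrist",im,p,290,350,170,245,z=.20+.024,thr=130)
E
```

```text
near [[200.0, 197.5], [224.0, 200.5], [248.0, 200.5], [272.0, 200.5], [361.0, 197.5], [385.0, 196.5], [409.0, 196.5]]
x at y=0 0.529181182989708 slope -0.09038302517099855 std 0.0014050640745892878
far [[200.0, 227.5], [224.0, 227.5], [248.0, 226.5], [272.0, 226.5], [361.0, 227.5], [385.0, 227.5], [409.0, 227.5]]
x at y=0 0.5719391019603178 slope -0.06129907793629428 std 0.006247365178615871
row profile v=198
170 [138, 133, 138, 139, 139, 137, 137, 135, 137, 143, 145, 145, 154, 152, 142, 131, 114, 100, 67, 40, 41, 51, 60, 58, 57, 57, 59, 62, 62, 57] [92, 72, 73, 67, 71, 69, 87, 114, 132, 151, 166, 177, 219, 249, 235, 175, 153, 178, 172, 168, 158, 143, 130, 124, 124, 127, 127, 129, 119, 98]
428 [34, 35, 33, 30, 35, 37, 40, 69, 97, 114, 136, 166, 160, 160, 162, 156, 142, 135, 132, 128, 130, 130, 127, 123, 153, 216, 226, 187, 164, 162, 163, 161, 164, 162, 160, 143, 118, 99, 81, 65, 49, 48] [43, 43, 49, 55, 83, 105, 110, 114, 114, 117, 174, 246, 251, 217, 141, 99, 92, 124, 158, 170, 172, 175, 177, 218, 252, 254, 254, 254, 254, 254, 253, 245, 174, 78, 63, 89, 101, 107, 107, 106, 103, 100]
comp [ 290  179   60   62 2241] rect mm [489.9 -18.1] [46.3 44.2] 2.9
```

```bash
python3 - <<'E'
from h import *
im=cv2.imread("pics/w2_full.png"); 
a=cv2.resize(im[180:245,145:315],None,fx=4.6,fy=4.6,interpolation=2); b=cv2.resize(im[180:245,325:495],None,fx=4.6,fy=4.6,interpolation=2)
cv2.imwrite("pics/w2r.png",np.vstack([a,b]))
E
```

```text
(no output)
```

View pics/w2r.png

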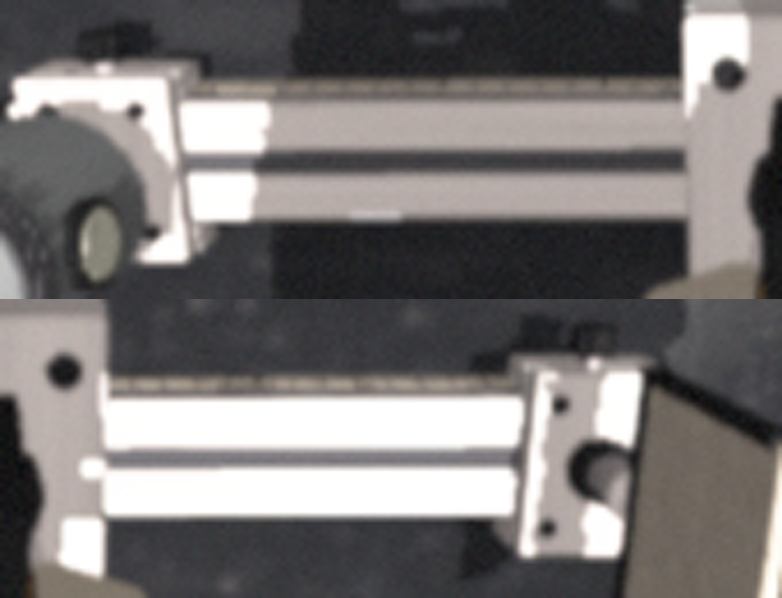

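```bash
python3 - <<'E'
from h import *
p=np.load("w2p.npy",allow_pickle=True).item()
N=np.array([at_z("wrist",u,v,.03,p) for u,v in [(186,201.3),(293,200.7),(349,200.7),(438,200.4)]]);F=np.array([at_z("wrist",u,v,.03,p) for u,v in [(190,227.6),(293,227.4),(349,227.6),(436,227.2)]])
print(N.round(4),F.round(4)); 
kn=np.polyfit(N[:,1],N[:,0],1);kf=np.polyfit(F[:,1],F[:,0],1);print(kn,kf,(kf[1]-kn[1]))
for z in (.036,.04,.044):
  a=at_z("wrist",182.8,214.8,z,p);b=at_z("wrist",439.6,215,z,p);print(z,a,b,np.linalg.norm(a-b), (a+b)/2)
# held slit: plate/foot location
print("held foot mid-edges at deck z .224", at_z("wrist",297,205,.224,p), at_z("wrist",346,205,.224,p))
E
```

```text
[[ 0.5474 -0.1986  0.03  ]
 [ 0.5359 -0.0523  0.03  ]
 [ 0.5304  0.0243  0.03  ]
 [ 0.5212  0.1459  0.03  ]] [[ 0.5853 -0.1945  0.03  ]
 [ 0.5746 -0.0504  0.03  ]
 [ 0.5692  0.028   0.03  ]
 [ 0.5598  0.1497  0.03  ]]
[-0.07597374  0.53217134] [-0.07385891  0.57100885] 0.03883750539087183
0.036 [ 0.56511486 -0.20118705  0.036     ] [0.5400313 0.1491485 0.036    ] 0.351232374627426 [ 0.55257308 -0.02601928  0.036     ]
0.04 [ 0.56374593 -0.19944449  0.04      ] [0.53890663 0.14747949 0.04      ] 0.3478120742496047 [ 0.55132628 -0.0259825   0.04      ]
0.044 [ 0.562377   -0.19770193  0.044     ] [0.53778197 0.14581048 0.044     ] 0.3443917738717834 [ 0.55007949 -0.02594572  0.044     ]
held foot mid-edges at deck z .224 [ 0.48712506 -0.03519001  0.224     ] [0.4845231  0.00074494 0.224     ]
```

```bash
python3 - <<'E'
from h import *
p=np.load("w2p.npy",allow_pickle=True).item()
a=at_z("wrist",320,185,.224,p);b=at_z("wrist",346,240,.224,p);print(a,b)
go([.5615,-.1307,.28],.075)
E
```

```text
[ 0.47094951 -0.01939592  0.224     ] [0.51195088 0.00332137 0.224     ]
t 5.15 tcp [ 0.4973 -0.0165  0.2801] j6 -1.78 grip 9.7 F [ 0.  -0.4 -2.3]
  dpos [-5.57, -11.86, 0.0] drot [0.0, -0.0, -0.002]
```

{"method": "servo_tool", "body": {"moves": [{"delta_pos":[-2.5,-5.5,0],"delta_rot":[0,0,-0.002],"claw":0.5},{"delta_pos":[-5,-10,0],"delta_rot":[0,0,-0.002],"claw":0.5},{"delta_pos":[-5.4,-11.8,4],"delta_rot":[0,0,-0.002],"claw":0.5},{"delta_pos":[-5.4,-11.8,9],"delta_rot":[0,0,-0.002],"claw":0.5},{"delta_pos":[-5.4,-11.8,12],"delta_rot":[0,0,-0.002],"claw":0.5}]}}

```text
clock: 5.78
tool_pos: [0.5585, -0.1302, 0.1568]
tcp_rot: [0.116, -3.136, -0.002]
ft_force: [-0.4, -0.1, -2.2]
grip_width: 0.105
```

{"method": "servo_tool", "body": {"moves": [{"delta_pos":[0,0,1],"delta_rot":[0,0,0],"claw":0.5},{"delta_pos":[0,0,1],"delta_rot":[0,0,0],"claw":0.5},{"delta_pos":[0,0,1],"delta_rot":[0,0,0],"claw":0.5}]}}

```text
clock: 6.15
tool_pos: [0.5609, -0.1315, 0.1523]
tcp_rot: [-0.116, 3.136, -0.002]
ft_force: [-0.4, 0.1, -3.1]
grip_width: 0.104
```

```bash
python3 - <<'E'
from h import *
go([.5602,-.1307,.115],.075)
p=crop("wrist","w3",0,640,0,400,1)
im=cv2.imread("pics/w3_full.png")
cv2.imwrite("pics/w3.png",cv2.resize(im[140:340,180:480],None,fx=2.6,fy=2.6,interpolation=2))
np.save("w3p.npy",p,allow_pickle=True)
E
```

```text
t 6.15 tcp [ 0.5609 -0.1315  0.1523] j6 -1.96 grip 9.7 F [-0.4  0.1 -3.1]
  dpos [0.08, 0.09, 3.73] drot [-0.001, 0.003, -0.001]
```

View pics/w3.png

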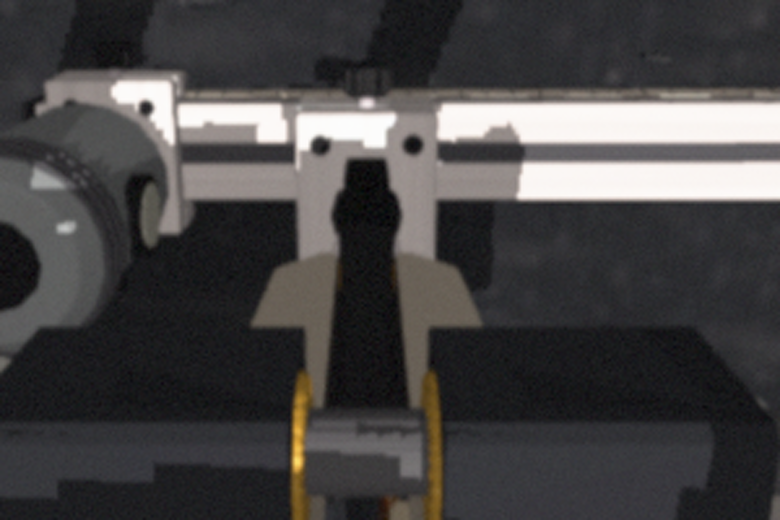

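```bash
python3 - <<'E'
from h import *
p=np.load("w3p.npy",allow_pickle=True).item()
for u,v,z in [(321,182.5,.0963),(290,179.3,.03),(360,179.3,.03),(285,217,.03),(360,217,.03),(248,195,.04)]: print(at_z("wrist",u,v,z,p))
E
```

```text
[ 0.53287759 -0.13411135  0.0963    ]
[ 0.54545867 -0.1622435   0.03      ]
[ 0.54066304 -0.09711869  0.03      ]
[ 0.58270784 -0.16532244  0.03      ]
[ 0.57737711 -0.0931826   0.03      ]
[ 0.56082275 -0.19896682  0.04      ]
```

{"method": "servo_tool", "body": {"moves": [{"delta_pos":[0,0.05,2.5],"delta_rot":[0,0,0],"claw":0.5},{"delta_pos":[0,0.05,4],"delta_rot":[0,0,0],"claw":0.5},{"delta_pos":[0,0.05,5],"delta_rot":[0,0,0],"claw":0.5},{"delta_pos":[0,0.05,5.6],"delta_rot":[0,0,0],"claw":0.5},{"delta_pos":[0,0.05,5.6],"delta_rot":[0,0,0],"claw":0.5}]}}

```text
clock: 6.82
tool_pos: [0.5606, -0.1312, 0.0957]
tcp_rot: [-0.115, 3.137, -0.001]
ft_force: [-1.2, 1.4, 3.5]
grip_width: 0.109
```

{"method": "servo_tool", "body": {"moves": [{"delta_pos":[0,0,0.05],"delta_rot":[0,0,0],"claw":3},{"delta_pos":[0,0,0.05],"delta_rot":[0,0,0],"claw":4},{"delta_pos":[0,0,0.05],"delta_rot":[0,0,0],"claw":4}]}}

```text
clock: 7.2
tool_pos: [0.5596, -0.1311, 0.0937]
tcp_rot: [-0.115, 3.139, -0.0]
ft_force: [-0.3, 1.0, 0.7]
grip_width: 0.378
```

{"method": "servo_tool", "body": {"moves": [{"delta_pos":[0,0,-5],"delta_rot":[0,0,0],"claw":4},{"delta_pos":[0,0,-10],"delta_rot":[0,0,0],"claw":4},{"delta_pos":[0,0,-15],"delta_rot":[0,0,0],"claw":4},{"delta_pos":[2,6,-16],"delta_rot":[0,0,0],"claw":4},{"delta_pos":[8,10,-16],"delta_rot":[0,0,0],"claw":5}]}}

```text
clock: 7.82
tool_pos: [0.4825, -0.0412, 0.2552]
tcp_rot: [-0.116, 3.136, 0.0]
ft_force: [-0.2, 0.7, 0.1]
grip_width: 0.488
```

```bash
python3 - <<'E'
from h import *
go([.38,.07,.26],.0)
E
```

```text
t 7.83 tcp [ 0.4825 -0.0412  0.2552] j6 -1.84 grip 45.4 F [-0.2  0.7  0.1]
  dpos [9.4, 11.84, -0.51] drot [0.0, 0.003, 0.074]
```

{"method": "servo_tool", "body": {"moves": [{"delta_pos":[4,5,0],"delta_rot":[0,0,0.074],"claw":5},{"delta_pos":[8,10,0],"delta_rot":[0,0,0.074],"claw":5},{"delta_pos":[8.8,12,0],"delta_rot":[0,0,0.074],"claw":5},{"delta_pos":[8.8,12,0],"delta_rot":[0,0,0.074],"claw":5},{"delta_pos":[8.8,12,0],"delta_rot":[0,0,0.074],"claw":5}]}}

```text
clock: 8.45
tool_pos: [0.3857, 0.0702, 0.2537]
tcp_rot: [0.001, 3.141, -0.001]
ft_force: [1.3, -0.3, -0.3]
grip_width: 0.539
```

```bash
python3 - <<'E'
from h import *
p=crop("wrist","w4",0,640,0,400,1)
im=cv2.imread("pics/w4_full.png"); np.save("w4p.npy",p,allow_pickle=True)
c=proj("wrist",[.429,.095,.03],p).astype(int); print(c)
cv2.imwrite("pics/w4.png",cv2.resize(im[c[1]-50:c[1]+60,c[0]-65:c[0]+75],None,fx=5,fy=5,interpolation=2))
foot("wrist",im,p,c[0]-40,c[0]+40,c[1]-40,c[1]+40)
go([.429,.095,.08],0)
E
```

```text
[340 211]
comp [325 186  33  44 682] rect mm [427.5  96.6] [58.9 40. ] 4.6
t 8.5 tcp [0.3858 0.07   0.2536] j6 -1.52 grip 50.0 F [ 0.4 -0.3 -0.9]
  dpos [-4.32, 2.51, 17.36] drot [-0.0, -0.0, -0.001]
```

View pics/w4.png

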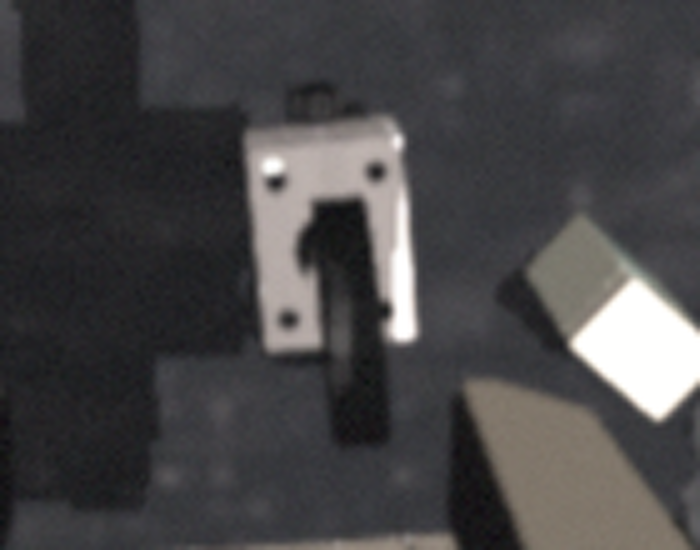

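{"method": "servo_tool", "body": {"moves": [{"delta_pos":[-4.3,2.6,1],"delta_rot":[0,0,-0.08],"claw":4},{"delta_pos":[-4.3,2.6,6],"delta_rot":[0,0,-0.08],"claw":4},{"delta_pos":[-4.3,2.6,10],"delta_rot":[0,0,-0.08],"claw":4},{"delta_pos":[-4.3,2.6,10],"delta_rot":[0,0,-0.08],"claw":4},{"delta_pos":[-4.3,2.6,10],"delta_rot":[0,0,-0.08],"claw":4}]}}

```text
clock: 9.12
tool_pos: [0.4294, 0.0961, 0.1551]
tcp_rot: [-0.123, 3.138, -0.0]
ft_force: [0.0, 0.3, 1.1]
grip_width: 0.437
```

```bash
python3 -c "
from h import *
go([.429,.0963,.083],.08)"
```

```text
t 9.12 tcp [0.4294 0.0961 0.1551] j6 -1.55 grip 40.6 F [0.  0.3 1.1]
  dpos [0.04, 0.02, 7.21] drot [-0.0, 0.001, -0.002]
```

{"method": "servo_tool", "body": {"moves": [{"delta_pos":[0,0,4],"delta_rot":[0,0,0],"claw":4},{"delta_pos":[0,0,7.2],"delta_rot":[0,0,0],"claw":4},{"delta_pos":[0,0,7.2],"delta_rot":[0,0,0],"claw":4},{"delta_pos":[0,0,7.2],"delta_rot":[0,0,0],"claw":2},{"delta_pos":[0,0,7.2],"delta_rot":[0,0,0],"claw":0.8}]}}

```text
clock: 9.75
tool_pos: [0.4301, 0.0968, 0.084]
tcp_rot: [-0.124, 3.135, 0.0]
ft_force: [-0.3, 0.6, -0.1]
grip_width: 0.265
```

{"method": "servo_tool", "body": {"moves": [{"delta_pos":[0,0,0],"delta_rot":[0,0,0],"claw":0.7},{"delta_pos":[0,0,0],"delta_rot":[0,0,0],"claw":0.7},{"delta_pos":[0,0,0],"delta_rot":[0,0,0],"claw":0.7}]}}

```text
clock: 10.12
tool_pos: [0.4292, 0.0968, 0.0828]
tcp_rot: [-0.125, 3.137, 0.0]
ft_force: [-0.1, 0.9, 6.8]
grip_width: 0.128
```

```bash
python3 -c "
from h import *
go([.554,-.031,.25],.075)"
```

```text
t 10.12 tcp [0.4292 0.0968 0.0828] j6 -1.55 grip 11.9 F [-0.1  0.9  6.8]
  dpos [-11.46, -13.73, -16.7] drot [0.0, 0.002, 0.004]
```

{"method": "servo_tool", "body": {"moves": [{"delta_pos":[0,0,-3],"delta_rot":[0,0,0.004],"claw":0.7},{"delta_pos":[0,0,-8],"delta_rot":[0,0,0.004],"claw":0.7},{"delta_pos":[0,0,-13],"delta_rot":[0,0,0.004],"claw":0.7},{"delta_pos":[-2,-3,-16.5],"delta_rot":[0,0,0.004],"claw":0.7},{"delta_pos":[-6,-7,-16.7],"delta_rot":[0,0,0.004],"claw":0.7}]}}

```text
clock: 10.75
tool_pos: [0.4956, 0.0316, 0.2526]
tcp_rot: [-0.121, 3.133, -0.0]
ft_force: [0.1, 0.7, -2.3]
grip_width: 0.123
```

{"method": "servo_tool", "body": {"moves": [{"delta_pos":[-3,-3.5,0],"delta_rot":[0,0,0],"claw":0.7},{"delta_pos":[-5.5,-6.7,0],"delta_rot":[0,0,0],"claw":0.7},{"delta_pos":[-5.5,-6.7,3],"delta_rot":[0,0,0],"claw":0.7},{"delta_pos":[-5.5,-6.7,7],"delta_rot":[0,0,0],"claw":0.7},{"delta_pos":[-5.5,-6.7,9],"delta_rot":[0,0,0],"claw":0.7}]}}

```text
clock: 11.38
tool_pos: [0.5516, -0.0309, 0.1552]
tcp_rot: [0.118, -3.134, -0.001]
ft_force: [-0.3, 0.7, -3.4]
grip_width: 0.13
```

{"method": "servo_tool", "body": {"moves": [{"delta_pos":[0,0,0],"delta_rot":[0,0,0],"claw":0.7},{"delta_pos":[0,0,0],"delta_rot":[0,0,0],"claw":0.7}]}}

```text
clock: 11.62
tool_pos: [0.5544, -0.0311, 0.1603]
tcp_rot: [-0.118, 3.137, -0.001]
ft_force: [0.5, -1.0, -3.4]
grip_width: 0.128
```

```bash
python3 - <<'E'
from h import *
go([.554,-.031,.099],.075)
p=crop("wrist","w5",0,640,0,400,1); np.save("w5p.npy",p,allow_pickle=True)
im=cv2.imread("pics/w5_full.png")
cv2.imwrite("pics/w5.png",cv2.resize(im[140:290,140:500],None,fx=2.2,fy=2.2,interpolation=2))
E
```

```text
t 11.62 tcp [ 0.5544 -0.0311  0.1603] j6 -1.79 grip 11.9 F [ 0.5 -1.  -3.4]
  dpos [0.06, 0.01, 6.13] drot [-0.0, 0.002, 0.0]
```

View pics/w5.png

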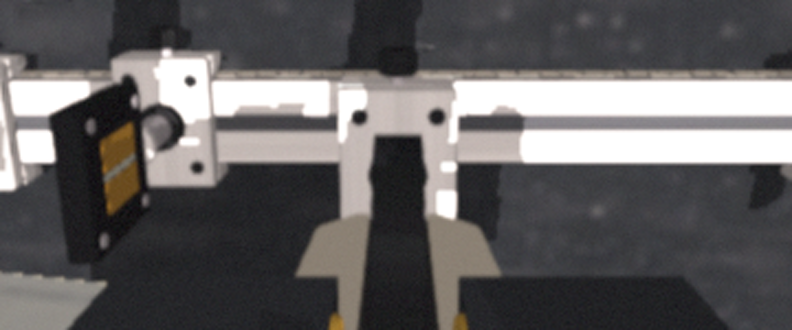

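```bash
python3 - <<'E'
from h import *
p=np.load("w5p.npy",allow_pickle=True).item()
q=lambda x,y,z: print(at_z("wrist",140+x/2.2,140+y/2.2,z,p).round(4))
for a in [(397,88,.1013),(280,80,.03),(500,80,.03),(280,163,.03),(500,163,.03),(213,120,.04),(118,62,.04),(213,62,.04),(217,185,.04),(397,110,.1013)]: q(*a)
E
```

```text
[ 0.5255 -0.0341  0.1013]
[ 0.5397 -0.0842  0.03  ]
[0.5325 0.0113 0.03  ]
[ 0.5776 -0.0831  0.03  ]
[0.5701 0.0156 0.03  ]
[ 0.5572 -0.1107  0.04  ]
[ 0.5352 -0.1504  0.04  ]
[ 0.5322 -0.1108  0.04  ]
[ 0.5865 -0.1088  0.04  ]
[ 0.533  -0.0335  0.1013]
```

{"method": "servo_tool", "body": {"moves": [{"delta_pos":[-0.05,0,2.5],"delta_rot":[0,0,0],"claw":0.7},{"delta_pos":[-0.05,0,4.5],"delta_rot":[0,0,0],"claw":0.7},{"delta_pos":[-0.05,0,5.5],"delta_rot":[0,0,0],"claw":0.7},{"delta_pos":[-0.05,0,6.2],"delta_rot":[0,0,0],"claw":0.7},{"delta_pos":[-0.05,0,6.2],"delta_rot":[0,0,0],"claw":0.7}]}}

```text
clock: 12.3
tool_pos: [0.5554, -0.0311, 0.0985]
tcp_rot: [-0.118, 3.136, -0.001]
ft_force: [-1.8, 1.1, 4.0]
grip_width: 0.127
```

{"method": "servo_tool", "body": {"moves": [{"delta_pos":[0,0,0],"delta_rot":[0,0,0],"claw":3},{"delta_pos":[0,0,0],"delta_rot":[0,0,0],"claw":4},{"delta_pos":[0,0,0],"delta_rot":[0,0,0],"claw":4}]}}

```text
clock: 12.68
tool_pos: [0.5541, -0.0311, 0.0966]
tcp_rot: [-0.118, 3.139, -0.0]
ft_force: [0.6, -0.5, 1.1]
grip_width: 0.398
```

{"method": "servo_tool", "body": {"moves": [{"delta_pos":[0,0,-5],"delta_rot":[0,0,0],"claw":4},{"delta_pos":[0,0,-10],"delta_rot":[0,0,0],"claw":4},{"delta_pos":[0,0,-15],"delta_rot":[0,0,0],"claw":4},{"delta_pos":[4,0,-16],"delta_rot":[0,0,0],"claw":6},{"delta_pos":[10,-3,-16],"delta_rot":[0,0,0],"claw":6}]}}

```text
clock: 13.3
tool_pos: [0.4608, -0.0657, 0.2583]
tcp_rot: [-0.122, 3.136, -0.001]
ft_force: [0.0, -1.3, -0.2]
grip_width: 0.597
```

```bash
python3 -c "
from h import *
go([.375,-.29,.26],.2)
p=np.load('w2p.npy',allow_pickle=True).item(); im=cv2.imread('pics/w2_full.png')
q=lambda x,y,z: print(at_z('wrist',x/1.2,y/1.2,z,p).round(3))
for a in [(80,108,.024),(112,102,.024),(126,152,.024),(86,163,.024),(2,112,.095),(47,97,.095),(77,150,.095),(22,165,.095),(282,125,.062),(305,120,.062),(318,143,.0),(293,158,.0)]: q(*a)
"
```

```text
t 13.3 tcp [ 0.4608 -0.0657  0.2583] j6 -1.9 grip 55.5 F [ 0.  -1.3 -0.2]
  dpos [10.3, -21.7, -0.19] drot [-0.001, 0.003, -0.122]
[ 0.413 -0.346  0.024]
[ 0.405 -0.312  0.024]
[ 0.455 -0.302  0.024]
[ 0.47  -0.348  0.024]
[ 0.424 -0.361  0.095]
[ 0.408 -0.319  0.095]
[ 0.452 -0.299  0.095]
[ 0.469 -0.351  0.095]
[ 0.416 -0.123  0.062]
[ 0.41  -0.101  0.062]
[ 0.431 -0.098  0.   ]
[ 0.45  -0.127  0.   ]
```

{"method": "servo_tool", "body": {"moves": [{"delta_pos":[2,-5,0],"delta_rot":[0,0,-0.07],"claw":6},{"delta_pos":[4,-11,0],"delta_rot":[0,0,-0.07],"claw":6},{"delta_pos":[7,-16,0],"delta_rot":[0,0,-0.07],"claw":6},{"delta_pos":[9.5,-20,0],"delta_rot":[0,0,-0.07],"claw":6},{"delta_pos":[9.7,-21.2,0],"delta_rot":[0,0,-0.07],"claw":6}]}}

```text
clock: 13.92
tool_pos: [0.3783, -0.2869, 0.2566]
tcp_rot: [0.222, -3.133, 0.001]
ft_force: [1.0, 0.2, 0.3]
grip_width: 0.644
```

{"method": "servo_tool", "body": {"moves": [{"delta_pos":[0,0,0],"delta_rot":[0,0,0],"claw":6},{"delta_pos":[0,0,0],"delta_rot":[0,0,0],"claw":6}]}}

```text
clock: 14.18
tool_pos: [0.3803, -0.2837, 0.2565]
tcp_rot: [-0.23, 3.133, 0.001]
ft_force: [0.4, -0.4, -0.9]
grip_width: 0.643
```

```bash
python3 - <<'E'
from h import *
go([.438,-.331,.26],.25)
p=crop("wrist","w6",0,640,0,400,1); np.save("w6p.npy",p,allow_pickle=True)
im=cv2.imread("pics/w6_full.png")
c=proj("wrist",[.438,-.331,.05],p).astype(int); print(c)
cv2.imwrite("pics/w6.png",cv2.resize(im[130:330,150:420],None,fx=2.9,fy=2.9,interpolation=2))
E
```

```text
t 14.18 tcp [ 0.3803 -0.2837  0.2565] j6 -2.47 grip 59.8 F [ 0.4 -0.4 -0.9]
  dpos [-5.01, -5.52, -0.35] drot [0.001, 0.0, -0.104]
[276 220]
```

View pics/w6.png

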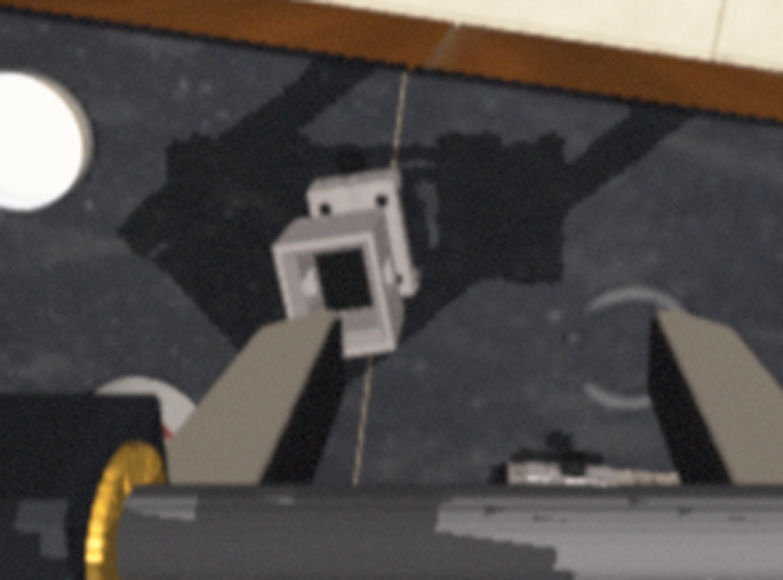

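```bash
python3 - <<'E'
from h import *
p=np.load("w6p.npy",allow_pickle=True).item()
q=lambda x,y,z: at_z("wrist",150+x/2.9,130+y/2.9,z,p)[:2]
def edge(a,b,n):
    d=b-a; print(n,a.round(4),b.round(4),"len",np.linalg.norm(d).round(4),"ang",np.arctan2(d[1],d[0]).round(3))
a,b,c=q(275,246,.095),q(372,234,.095),q(400,350,.095)
edge(a,b,"rim near (y)"); edge(b,c,"rim right (x)"); print("centre",(a+c)/2)
a,b,c=q(310,194,.024),q(396,182,.024),q(414,280,.024)
edge(a,b,"deck near"); edge(b,c,"deck right");
m=(a+b)/2; d=(c-b)/np.linalg.norm(c-b); print("centre",m+d*.028)
for x,y in [(135,378),(165,430),(195,405)]: print("bottle", [at_z("wrist",150+x/2.9,130+y/2.9,z,p)[:2].round(3).tolist() for z in (0,.1,.2)])
E
```

```text
rim near (y) [ 0.421  -0.3621] [ 0.411  -0.3264] len 0.037 ang 1.845
rim right (x) [ 0.411  -0.3264] [ 0.4562 -0.3104] len 0.048 ang 0.34
centre [ 0.43862001 -0.33624344]
deck near [ 0.4186 -0.363 ] [ 0.4074 -0.3253] len 0.0394 ang 1.859
deck right [ 0.4074 -0.3253] [ 0.4525 -0.3115] len 0.0471 ang 0.295
centre [ 0.43979052 -0.33596949]
bottle [[0.534, -0.446], [0.481, -0.41], [0.427, -0.375]]
bottle [[0.561, -0.429], [0.501, -0.398], [0.442, -0.366]]
bottle [[0.545, -0.415], [0.489, -0.387], [0.433, -0.358]]
```

```bash
python3 - <<'E'
from h import *
go([.439,-.336,.068],.28)
print(at_z("top",458,165,.21), at_z("top",160+670/2.4,130+125/2.4,.0))
E
```

```text
t 14.22 tcp [ 0.3804 -0.2837  0.2566] j6 -2.47 grip 60.2 F [ 0.3 -0.3  0.1]
  dpos [-5.03, -6.04, 18.86] drot [0.0, 0.0, -0.133]
[ 0.55676825 -0.43209635  0.21      ] [ 0.54320913 -0.44656604  0.        ]
```

{"method": "servo_tool", "body": {"moves": [{"delta_pos":[-4,-5,0],"delta_rot":[0,0,-0.13],"claw":6},{"delta_pos":[-5,-6,3],"delta_rot":[0,0,-0.13],"claw":6},{"delta_pos":[-5,-6,8],"delta_rot":[0,0,-0.13],"claw":6},{"delta_pos":[-5,-6,12],"delta_rot":[0,0,-0.13],"claw":6},{"delta_pos":[-5,-6,12],"delta_rot":[0,0,-0.13],"claw":6}]}}

```text
clock: 14.85
tool_pos: [0.4364, -0.3338, 0.1328]
tcp_rot: [0.433, -3.107, -0.01]
ft_force: [0.9, 0.4, -0.0]
grip_width: 0.64
```

```bash
python3 - <<'E'
from h import *
go([.439,-.336,.068],.28)
E
```

```text
t 14.85 tcp [ 0.4364 -0.3338  0.1328] j6 -2.59 grip 59.5 F [ 0.9  0.4 -0. ]
  dpos [-0.21, -0.33, 6.48] drot [0.007, -0.004, -0.003]
```

{"method": "servo_tool", "body": {"moves": [{"delta_pos":[-0.1,-0.1,0],"delta_rot":[0,0,0],"claw":6},{"delta_pos":[-0.1,-0.1,4],"delta_rot":[0,0,0],"claw":6},{"delta_pos":[-0.1,-0.1,6.8],"delta_rot":[0,0,0],"claw":6},{"delta_pos":[-0.1,-0.1,6.8],"delta_rot":[0,0,0],"claw":6},{"delta_pos":[-0.1,-0.1,6.8],"delta_rot":[0,0,0],"claw":5.5}]}}

```text
clock: 15.48
tool_pos: [0.4407, -0.3388, 0.0715]
tcp_rot: [-0.431, 3.109, -0.005]
ft_force: [0.6, 0.2, 0.5]
grip_width: 0.601
```

```bash
python3 - <<'E'
from h import *
go([.439,-.336,.068],.28)
E
```

```text
t 15.47 tcp [ 0.4407 -0.3388  0.0715] j6 -2.59 grip 55.9 F [0.6 0.2 0.5]
  dpos [0.08, 0.32, 0.35] drot [-0.003, 0.002, -0.005]
```

{"method": "servo_tool", "body": {"moves": [{"delta_pos":[0.05,0.2,0.2],"delta_rot":[0,0,0],"claw":5},{"delta_pos":[0.05,0.2,0.2],"delta_rot":[0,0,0],"claw":4.5},{"delta_pos":[0.05,0.2,0.2],"delta_rot":[0,0,0],"claw":3.3},{"delta_pos":[0.05,0.2,0.2],"delta_rot":[0,0,0],"claw":3.3},{"delta_pos":[0.05,0.2,0.2],"delta_rot":[0,0,0],"claw":3.3}]}}

```text
clock: 16.1
tool_pos: [0.4383, -0.3361, 0.067]
tcp_rot: [-0.431, 3.111, -0.001]
ft_force: [0.2, -0.3, 3.4]
grip_width: 0.405
```

```bash
python3 - <<'E'
from h import *
go([.40,-.28,.25],.2)
E
```

```text
t 16.1 tcp [ 0.4383 -0.3361  0.067 ] j6 -2.59 grip 37.7 F [ 0.2 -0.3  3.4]
  dpos [2.16, 6.43, -18.3] drot [-0.001, 0.0, 0.075]
```

{"method": "servo_tool", "body": {"moves": [{"delta_pos":[0,0,-3],"delta_rot":[0,0,0],"claw":3.3},{"delta_pos":[0,0,-8],"delta_rot":[0,0,0],"claw":3.3},{"delta_pos":[0,0,-13],"delta_rot":[0,0,0],"claw":3.3},{"delta_pos":[0,2,-18],"delta_rot":[0,0,0.1],"claw":3.3},{"delta_pos":[0,7,-18.3],"delta_rot":[0,0,0.2],"claw":3.3}]}}

```text
clock: 16.73
tool_pos: [0.4205, -0.2701, 0.254]
tcp_rot: [-0.11, 3.134, -0.007]
ft_force: [1.9, 1.2, -3.6]
grip_width: 0.408
```

```bash
python3 - <<'E'
from h import *
go([.5,.0687,.25],.075)
E
```

```text
t 16.73 tcp [ 0.4205 -0.2701  0.254 ] j6 -2.31 grip 37.9 F [ 1.9  1.2 -3.6]
  dpos [-10.3, 33.24, 0.29] drot [-0.005, 0.005, -0.005]
```

{"method": "servo_tool", "body": {"moves": [{"delta_pos":[-1,5.5,0],"delta_rot":[0,0,0],"claw":3.3},{"delta_pos":[-2,11,0],"delta_rot":[0,0,0],"claw":3.3},{"delta_pos":[-4,17,0],"delta_rot":[0,0,0],"claw":3.3},{"delta_pos":[-6,23,0],"delta_rot":[0,0,0],"claw":3.3},{"delta_pos":[-8,28,0],"delta_rot":[0,0,0],"claw":3.3}]}}

```text
clock: 17.35
tool_pos: [0.4774, 0.019, 0.2489]
tcp_rot: [0.119, -3.138, -0.0]
ft_force: [1.3, -1.5, -3.0]
grip_width: 0.408
```

```bash
python3 - <<'E'
from h import *
go([.5465,.0687,.15],.075)
E
```

```text
t 17.35 tcp [0.4774 0.019  0.2489] j6 -1.71 grip 38.0 F [ 1.3 -1.5 -3. ]
  dpos [-7.28, 4.43, 9.88] drot [0.0, -0.001, 0.001]
```

{"method": "servo_tool", "body": {"moves": [{"delta_pos":[-4,2.5,0],"delta_rot":[0,0,0],"claw":3.3},{"delta_pos":[-7.2,4.2,0],"delta_rot":[0,0,0],"claw":3.3},{"delta_pos":[-7.2,4.2,4],"delta_rot":[0,0,0],"claw":3.3},{"delta_pos":[-7.2,4.2,8],"delta_rot":[0,0,0],"claw":3.3},{"delta_pos":[-7.2,4.2,10],"delta_rot":[0,0,0],"claw":3.3}]}}

```text
clock: 17.98
tool_pos: [0.5443, 0.0641, 0.1459]
tcp_rot: [0.118, -3.134, -0.0]
ft_force: [-0.9, 0.1, -3.5]
grip_width: 0.405
```

{"method": "servo_tool", "body": {"moves": [{"delta_pos":[0,0,0],"delta_rot":[0,0,0],"claw":3.3},{"delta_pos":[0,0,0],"delta_rot":[0,0,0],"claw":3.3}]}}

```text
clock: 18.23
tool_pos: [0.5474, 0.064, 0.1514]
tcp_rot: [-0.118, 3.137, -0.0]
ft_force: [-0.2, 0.6, -2.0]
grip_width: 0.411
```

```bash
python3 - <<'E'
from h import *
go([.5465,.0687,.083],.075)
p=crop("wrist","w7",0,640,0,400,1); np.save("w7p.npy",p,allow_pickle=True)
im=cv2.imread("pics/w7_full.png")
cv2.imwrite("pics/w7.png",cv2.resize(im[120:300,150:510],None,fx=2.2,fy=2.2,interpolation=2))
E
```

```text
t 18.23 tcp [0.5474 0.064  0.1514] j6 -1.62 grip 38.2 F [-0.2  0.6 -2. ]
  dpos [0.08, 0.48, 6.84] drot [-0.0, 0.002, 0.0]
```

View pics/w7.png

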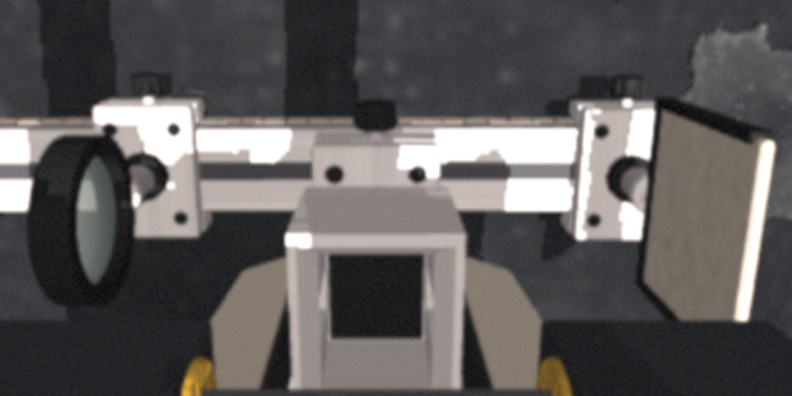

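```bash
python3 - <<'E'
from h import *
p=np.load("w7p.npy",allow_pickle=True).item()
q=lambda n,x,y,z: print(n,at_z("wrist",150+x/2.2,120+y/2.2,z,p).round(4))
q("hold near",375,145,.1084);q("hold near dn",375,137,.1084)
q("rail n",260,128,.03);q("rail n",500,127,.03);q("rail f",260,212,.03);q("rail f",500,211,.03)
q("lens R",194,170,.04);q("scr L",580,170,.04)
q("rim",290,243,.1794);q("rim",465,243,.1794)
E
```

```text
hold near [0.5195 0.0612 0.1084]
hold near dn [0.517  0.061  0.1084]
rail n [0.5326 0.0133 0.03  ]
rail n [0.5246 0.1144 0.03  ]
rail f [0.5699 0.0144 0.03  ]
rail f [0.5616 0.119  0.03  ]
lens R [ 0.5504 -0.012   0.04  ]
scr L [0.5384 0.1478 0.04  ]
rim [0.5269 0.0436 0.1794]
rim [0.5241 0.0808 0.1794]
```

{"method": "servo_tool", "body": {"moves": [{"delta_pos":[0.05,0.45,2.5],"delta_rot":[0,0,0],"claw":3.3},{"delta_pos":[0.05,0.45,4.5],"delta_rot":[0,0,0],"claw":3.3},{"delta_pos":[0.05,0.45,6.2],"delta_rot":[0,0,0],"claw":3.3},{"delta_pos":[0.05,0.45,6.9],"delta_rot":[0,0,0],"claw":3.3},{"delta_pos":[0.05,0.45,6.9],"delta_rot":[0,0,0],"claw":3.3}]}}

```text
clock: 18.9
tool_pos: [0.5469, 0.0684, 0.0823]
tcp_rot: [-0.118, 3.137, -0.0]
ft_force: [-1.8, 0.4, 4.9]
grip_width: 0.403
```

{"method": "servo_tool", "body": {"moves": [{"delta_pos":[0,0,0],"delta_rot":[0,0,0],"claw":5.5},{"delta_pos":[0,0,0],"delta_rot":[0,0,0],"claw":5.5},{"delta_pos":[0,0,0],"delta_rot":[0,0,0],"claw":5.5}]}}

```text
clock: 19.27
tool_pos: [0.5457, 0.0684, 0.0806]
tcp_rot: [-0.118, 3.139, 0.0]
ft_force: [-0.3, -0.2, -0.2]
grip_width: 0.587
```

{"method": "servo_tool", "body": {"moves": [{"delta_pos":[0,0,-5],"delta_rot":[0,0,0],"claw":5.5},{"delta_pos":[0,0,-10],"delta_rot":[0,0,0],"claw":5.5},{"delta_pos":[0,0,-15],"delta_rot":[0,0,0],"claw":5.5},{"delta_pos":[5,-2,-17],"delta_rot":[0,0,0],"claw":5},{"delta_pos":[10,-5,-17],"delta_rot":[0,0,0],"claw":5}]}}

```text
clock: 19.9
tool_pos: [0.4499, 0.0109, 0.2529]
tcp_rot: [-0.121, 3.136, -0.001]
ft_force: [-0.3, -0.9, 0.9]
grip_width: 0.537
```

```bash
python3 - <<'E'
from h import *
go([.38,-.11,.22],.075)
E
```

```text
t 19.9 tcp [0.4499 0.0109 0.2529] j6 -1.74 grip 49.9 F [-0.3 -0.9  0.9]
  dpos [7.91, -11.51, 3.27] drot [-0.001, 0.004, 0.002]
```

{"method": "servo_tool", "body": {"moves": [{"delta_pos":[4,-5,0],"delta_rot":[0,0,0],"claw":5},{"delta_pos":[7.3,-10.5,1],"delta_rot":[0,0,0],"claw":5},{"delta_pos":[7.3,-11.5,3],"delta_rot":[0,0,0],"claw":5},{"delta_pos":[7.3,-11.5,3],"delta_rot":[0,0,0],"claw":5},{"delta_pos":[7.3,-11.5,3],"delta_rot":[0,0,0],"claw":5}]}}

```text
clock: 20.52
tool_pos: [0.3858, -0.1085, 0.2212]
tcp_rot: [-0.119, 3.139, 0.0]
ft_force: [-0.4, 0.6, 0.4]
grip_width: 0.535
```

```bash
python3 - <<'E'
from h import *
go([.428,-.11,.03],.075)
p=crop("wrist","w8",0,640,0,400,1); np.save("w8p.npy",p,allow_pickle=True)
im=cv2.imread("pics/w8_full.png"); c=proj("wrist",[.428,-.11,.04],p).astype(int); print(c)
u,v=c; cv2.imwrite("pics/w8.png",cv2.resize(im[v-60:v+60,u-60:u+100],None,fx=5,fy=5,interpolation=2))
E
```

```text
t 20.52 tcp [ 0.3858 -0.1085  0.2212] j6 -2.05 grip 49.7 F [-0.4  0.6  0.4]
  dpos [-4.19, -0.47, 19.12] drot [0.0, 0.0, 0.001]
[317 220]
```

View pics/w8.png

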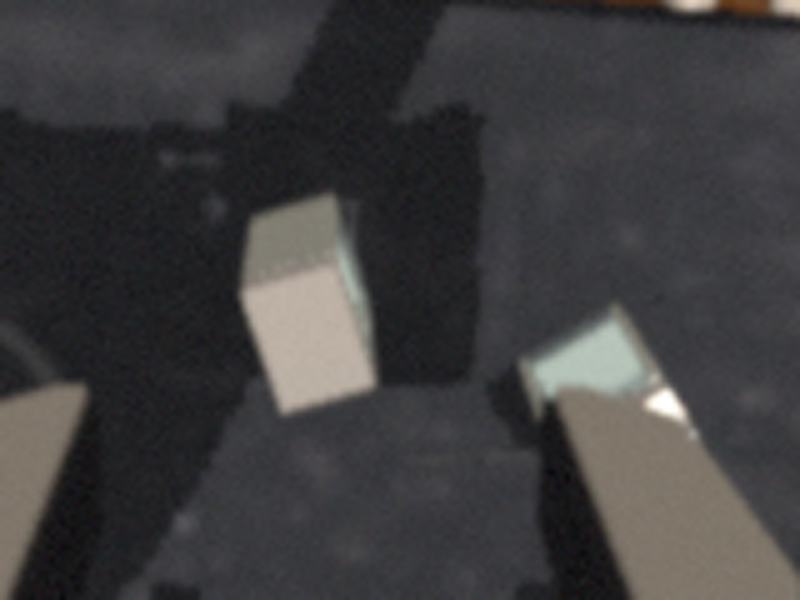

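```bash
python3 - <<'E'
from h import *
p=np.load("w8p.npy",allow_pickle=True).item()
q=lambda x,y: at_z("wrist",257+x/5,160+y/5,.062,p)[:2]
P=np.array([q(*a) for a in [(242,290),(340,262),(376,385),(283,413)]]);print(P.round(4),P.mean(0))
for i in range(4):
    d=P[(i+1)%4]-P[i];print(np.linalg.norm(d).round(4),np.degrees(np.arctan2(d[1],d[0])).round(1))
E
```

```text
[[ 0.4191 -0.1232]
 [ 0.4112 -0.1024]
 [ 0.4389 -0.0922]
 [ 0.4471 -0.1122]] [ 0.42910233 -0.10748644]
0.0223 111.0
0.0296 20.2
0.0217 -67.8
0.0301 -158.7
```

{"method": "servo_tool", "body": {"moves": [{"delta_pos":[-4.2,0.4,1],"delta_rot":[0,0,-0.15],"claw":4},{"delta_pos":[-4.2,0.4,5],"delta_rot":[0,0,-0.288],"claw":4},{"delta_pos":[-4.2,0.4,10],"delta_rot":[0,0,-0.288],"claw":4},{"delta_pos":[-4.2,0.4,10],"delta_rot":[0,0,-0.288],"claw":4},{"delta_pos":[-4.2,0.4,10],"delta_rot":[0,0,-0.288],"claw":4}]}}

```text
clock: 21.2
tool_pos: [0.4283, -0.1017, 0.1227]
tcp_rot: [-0.569, 3.088, -0.001]
ft_force: [0.4, -0.2, 1.7]
grip_width: 0.429
```

```bash
python3 - <<'E'
from h import *
go([.4295,-.1075,.04],.363)
E
```

```text
t 21.2 tcp [ 0.4283 -0.1017  0.1227] j6 -2.28 grip 39.9 F [ 0.4 -0.2  1.7]
  dpos [0.1, -0.58, 8.27] drot [-0.001, 0.001, 0.001]
```

{"method": "servo_tool", "body": {"moves": [{"delta_pos":[0.1,-0.55,0],"delta_rot":[0,0,0],"claw":4},{"delta_pos":[0.1,-0.55,4],"delta_rot":[0,0,0],"claw":4},{"delta_pos":[0.1,-0.55,8.2],"delta_rot":[0,0,0],"claw":4},{"delta_pos":[0.1,-0.55,8.2],"delta_rot":[0,0,0],"claw":4},{"delta_pos":[0.1,-0.55,8.2],"delta_rot":[0,0,0],"claw":3.5}]}}

```text
clock: 21.82
tool_pos: [0.4296, -0.1082, 0.0409]
tcp_rot: [-0.567, 3.088, -0.002]
ft_force: [0.4, 0.2, -0.0]
grip_width: 0.388
```

```bash
python3 - <<'E'
from h import *
go([.4295,-.1075,.04],.363)
E
```

```text
t 21.82 tcp [ 0.4296 -0.1082  0.0409] j6 -2.3 grip 36.1 F [ 0.4  0.2 -0. ]
  dpos [-0.01, 0.07, 0.09] drot [-0.002, 0.002, -0.0]
```

{"method": "servo_tool", "body": {"moves": [{"delta_pos":[0,0,0],"delta_rot":[0,0,0],"claw":2.5},{"delta_pos":[0,0,0],"delta_rot":[0,0,0],"claw":1.8},{"delta_pos":[0,0,0],"delta_rot":[0,0,0],"claw":1.8},{"delta_pos":[0,0,0],"delta_rot":[0,0,0],"claw":1.8}], "grip_force": 15}}

```text
clock: 22.32
tool_pos: [0.4295, -0.1078, 0.0403]
tcp_rot: [-0.567, 3.087, -0.002]
ft_force: [-0.7, 1.3, 7.4]
grip_width: 0.232
```

{"method": "servo_tool", "body": {"moves": [{"delta_pos":[0,0,-3],"delta_rot":[0,0,0],"claw":1.8},{"delta_pos":[0,0,-8],"delta_rot":[0,0,0.05],"claw":1.8},{"delta_pos":[0,0,-13],"delta_rot":[0,0,0.15],"claw":1.8},{"delta_pos":[0,0,-18],"delta_rot":[0,0,0.288],"claw":1.8},{"delta_pos":[0,0,-20],"delta_rot":[0,0,0.288],"claw":1.8}]}}

```text
clock: 22.95
tool_pos: [0.4295, -0.1079, 0.2429]
tcp_rot: [-0.115, 3.134, -0.004]
ft_force: [0.5, 0.0, -1.8]
grip_width: 0.232
```

```bash
python3 - <<'E'
from h import *
go([.5,.0685,.23],.075)
E
```

```text
t 22.95 tcp [ 0.4295 -0.1079  0.2429] j6 -2.01 grip 21.6 F [ 0.5  0.  -1.8]
  dpos [-8.32, 17.08, 1.29] drot [-0.003, 0.005, -0.002]
```

{"method": "servo_tool", "body": {"moves": [{"delta_pos":[-2,5,0],"delta_rot":[0,0,0],"claw":1.8},{"delta_pos":[-4,10,0],"delta_rot":[0,0,0],"claw":1.8},{"delta_pos":[-7,15,0.5],"delta_rot":[0,0,0],"claw":1.8},{"delta_pos":[-8,17,0.5],"delta_rot":[0,0,0],"claw":1.8},{"delta_pos":[-8,17,0.5],"delta_rot":[0,0,0],"claw":1.8}]}}

```text
clock: 23.58
tool_pos: [0.4951, 0.0695, 0.2336]
tcp_rot: [0.123, -3.139, -0.0]
ft_force: [0.6, 0.3, -0.9]
grip_width: 0.234
```

```bash
python3 - <<'E'
from h import *
p=crop("wrist","w9",0,640,0,400,1); np.save("w9p.npy",p,allow_pickle=True)
go([.547,.0685,.19],.075)
im=cv2.imread("pics/w9_full.png")
cv2.imwrite("pics/w9.png",cv2.resize(im[140:320,190:450],None,fx=3,fy=3,interpolation=2))
E
```

```text
t 23.62 tcp [0.4949 0.0685 0.2337] j6 -1.61 grip 22.1 F [-0.1  0.3 -0.2]
  dpos [-5.19, -0.39, 4.36] drot [-0.0, -0.0, 0.002]
```

View pics/w9.png

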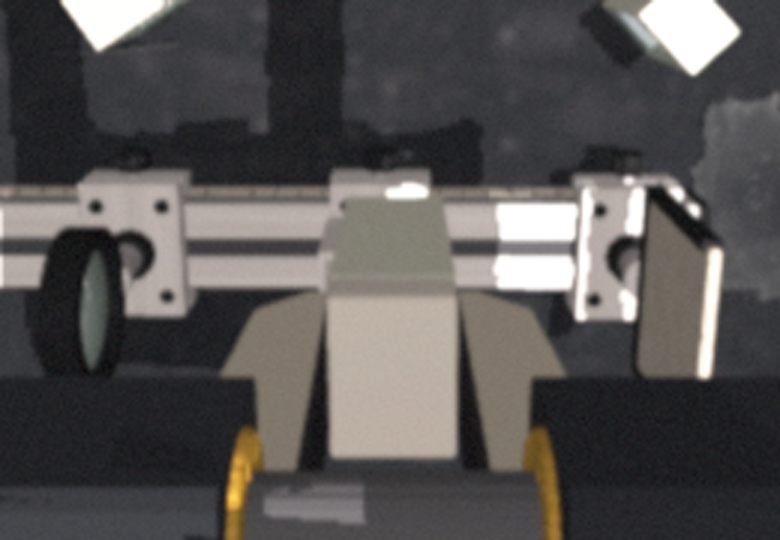

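```bash
python3 - <<'E'
from h import *
p=np.load("w9p.npy",allow_pickle=True).item()
q=lambda x,y,z: at_z("wrist",190+x/3,140+y/3,z,p)
z=.2337-.0403+.062
P=np.array([q(*a,z) for a in [(328,294),(456,294),(457,458),(330,458)]]);print(P.round(4),P.mean(0))
for a in [(330,180),(428,180)]: print("hold foot near",q(*a,.04))
E
```

```text
[[0.4797 0.0562 0.2554]
 [0.4781 0.0772 0.2554]
 [0.5082 0.0802 0.2554]
 [0.5099 0.0583 0.2554]] [0.4939676  0.06798758 0.2554    ]
hold foot near [0.51705875 0.04489331 0.04      ]
hold foot near [0.51409483 0.08346627 0.04      ]
```

{"method": "servo_tool", "body": {"moves": [{"delta_pos":[-3,-0.2,0],"delta_rot":[0,0,0],"claw":1.8},{"delta_pos":[-5.2,-0.45,1.5],"delta_rot":[0,0,0],"claw":1.8},{"delta_pos":[-5.2,-0.45,5],"delta_rot":[0,0,0],"claw":1.8},{"delta_pos":[-5.2,-0.45,7],"delta_rot":[0,0,0],"claw":1.8},{"delta_pos":[-5.2,-0.45,7],"delta_rot":[0,0,0],"claw":1.8}]}}

```text
clock: 24.25
tool_pos: [0.5456, 0.0667, 0.1619]
tcp_rot: [0.116, -3.136, 0.0]
ft_force: [0.2, -0.0, 0.2]
grip_width: 0.236
```

```bash
python3 - <<'E'
from h import *
p=crop("wrist","w10",0,640,0,400,1); np.save("w10p.npy",p,allow_pickle=True)
go([.5475,.068,.12],.075)
im=cv2.imread("pics/w10_full.png")
cv2.imwrite("pics/w10.png",cv2.resize(im[140:320,220:420],None,fx=3.3,fy=3.3,interpolation=2))
E
```

```text
t 24.3 tcp [0.5467 0.067  0.1635] j6 -1.62 grip 21.3 F [ 0.6  1.  -0.3]
  dpos [-0.1, 0.1, 4.35] drot [-0.0, -0.001, -0.0]
```

View pics/w10.png

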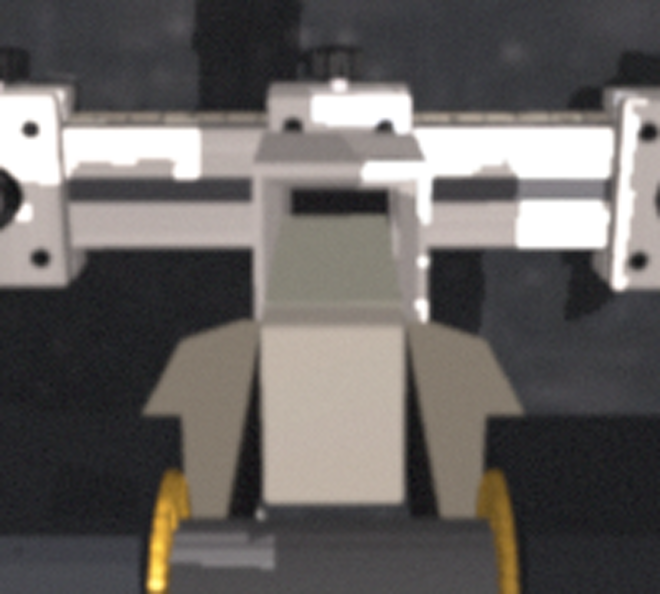

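```bash
python3 - <<'E'
from h import *
p=np.load("w10p.npy",allow_pickle=True).item()
q=lambda n,x,y,z: print(n,at_z("wrist",220+x/3.3,140+y/3.3,z,p).round(4))
for x in (257,428): q("rim near",x,170,.111); 
for x in (257,428): q("rim near mid",x,230,.111); 
q("rim y=160",340,161,.111)
for x in (276,391): q("cell bottom near",x,213,.1232)
E
```

```text
rim near [0.5255 0.0485 0.111 ]
rim near [0.5227 0.0854 0.111 ]
rim near mid [0.539  0.0492 0.111 ]
rim near mid [0.5362 0.0868 0.111 ]
rim y=160 [0.5221 0.0663 0.111 ]
cell bottom near [0.5314 0.0536 0.1232]
cell bottom near [0.5297 0.0773 0.1232]
```

{"method": "servo_tool", "body": {"moves": [{"delta_pos":[-0.12,0.2,0],"delta_rot":[0,0,0],"claw":1.8},{"delta_pos":[-0.12,0.2,1],"delta_rot":[0,0,0],"claw":1.8},{"delta_pos":[-0.12,0.2,2],"delta_rot":[0,0,0],"claw":1.8},{"delta_pos":[-0.12,0.2,2.8],"delta_rot":[0,0,0],"claw":1.8},{"delta_pos":[-0.12,0.2,2.8],"delta_rot":[0,0,0],"claw":1.8}]}}

```text
clock: 24.92
tool_pos: [0.5475, 0.0696, 0.1342]
tcp_rot: [0.118, -3.137, -0.0]
ft_force: [-0.1, 0.4, -1.2]
grip_width: 0.236
```

```bash
python3 - <<'E'
from h import *
go([.5475,.069,.12],.075)
E
```

```text
t 24.93 tcp [0.5475 0.0696 0.1342] j6 -1.61 grip 21.9 F [-0.1  0.4 -1.2]
  dpos [-0.0, -0.06, 1.42] drot [0.0, -0.002, 0.0]
```

{"method": "servo_tool", "body": {"moves": [{"delta_pos":[0,0,0.8],"delta_rot":[0,0,0],"claw":1.8},{"delta_pos":[0,0,1.4],"delta_rot":[0,0,0],"claw":1.8},{"delta_pos":[0,0,1.4],"delta_rot":[0,0,0],"claw":1.8},{"delta_pos":[0,0,1.4],"delta_rot":[0,0,0],"claw":1.8}]}}

```text
clock: 25.42
tool_pos: [0.5482, 0.0696, 0.1214]
tcp_rot: [0.118, -3.139, 0.0]
ft_force: [-1.0, -0.4, -0.8]
grip_width: 0.237
```

{"method": "servo_tool", "body": {"moves": [{"delta_pos":[0,0,0.15],"delta_rot":[0,0,0],"claw":1.8},{"delta_pos":[0,0,0.15],"delta_rot":[0,0,0],"claw":1.8},{"delta_pos":[0,0,0.15],"delta_rot":[0,0,0],"claw":3.5},{"delta_pos":[0,0,0.15],"delta_rot":[0,0,0],"claw":3.5},{"delta_pos":[0,0,0.15],"delta_rot":[0,0,0],"claw":3.5}]}}

```text
clock: 26.05
tool_pos: [0.5485, 0.0696, 0.1202]
tcp_rot: [-0.118, 3.139, -0.0]
ft_force: [0.1, -0.3, 0.1]
grip_width: 0.37
```

{"method": "servo_tool", "body": {"moves": [{"delta_pos":[0,0,-5],"delta_rot":[0,0,0],"claw":3.5},{"delta_pos":[0,0,-10],"delta_rot":[0,0,0],"claw":3.5},{"delta_pos":[0,0,-16],"delta_rot":[0,0,0],"claw":3.5},{"delta_pos":[6,0,-16],"delta_rot":[0,0,0],"claw":5},{"delta_pos":[10,0,-16],"delta_rot":[0,0,0],"claw":5}]}}

```text
clock: 26.68
tool_pos: [0.448, 0.0621, 0.2812]
tcp_rot: [-0.118, 3.138, -0.0]
ft_force: [-1.1, -0.2, 0.1]
grip_width: 0.519
```

{"method": "servo_tool", "body": {"moves": [{"delta_pos":[1,-8,0],"delta_rot":[0,0,0],"claw":5},{"delta_pos":[1,-8,0],"delta_rot":[0,0,0],"claw":5},{"delta_pos":[1,-8,0],"delta_rot":[0,0,0],"claw":5},{"delta_pos":[1,-8,0],"delta_rot":[0,0,0],"claw":5}]}}

```text
clock: 27.18
tool_pos: [0.4448, -0.0179, 0.2801]
tcp_rot: [-0.118, 3.139, 0.001]
ft_force: [-0.9, 0.7, -0.4]
grip_width: 0.541
```

```bash
python3 - <<'E'
from h import *
p=crop("wrist","w11",0,640,0,400,1); np.save("w11p.npy",p,allow_pickle=True)
im=cv2.imread("pics/w11_full.png"); s=env.get_image("side")[:,:,::-1]; cv2.imwrite("pics/s11_full.png",s)
a=cv2.resize(im[130:260,130:500],None,fx=2.1,fy=2.1,interpolation=2); b=cv2.resize(s[140:290,260:360],(0,0),fx=2.1,fy=2.1,interpolation=2)
H=a.shape[0]+b.shape[0]; o=np.zeros((H,a.shape[1],3),np.uint8); o[:a.shape[0]]=a; o[a.shape[0]:,:b.shape[1]]=b
cv2.imwrite("pics/w11.png",o); go([.45,0,.28],.075)
E
```

```text
t 27.27 tcp [ 0.4448 -0.0176  0.28  ] j6 -1.8 grip 50.1 F [-0.4 -0.7 -0.4]
  dpos [-0.66, 1.71, 0.0] drot [0.0, -0.0, 0.001]
```

View pics/w11.png

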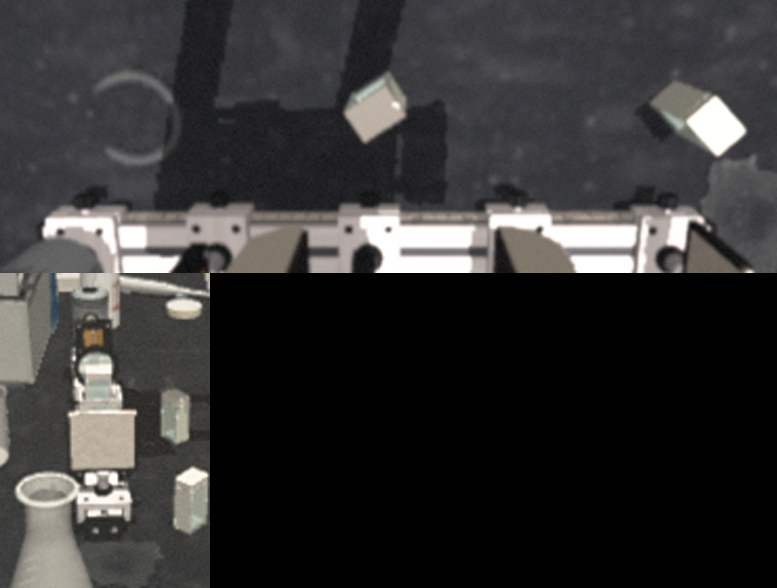

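{"method": "servo_tool", "body": {"moves": [{"delta_pos":[-5,-1,-2],"delta_rot":[0,0,0],"claw":5},{"delta_pos":[-5,-1,-2],"delta_rot":[0,0,0],"claw":5},{"delta_pos":[-5,-1,-2],"delta_rot":[0,0,0],"claw":5},{"delta_pos":[-5,-1,-2],"delta_rot":[0,0,0],"claw":5}]}}

```text
clock: 27.78
tool_pos: [0.4947, -0.0242, 0.3003]
tcp_rot: [-0.119, 3.139, -0.0]
ft_force: [1.0, 0.4, -0.2]
grip_width: 0.537
```

```bash
python3 - <<'E'
from h import *
p=crop("wrist","w12",0,640,0,400,1); np.save("w12p.npy",p,allow_pickle=True)
im=cv2.imread("pics/w12_full.png")
cv2.imwrite("pics/w12.png",cv2.resize(im[150:290,130:500],None,fx=2.15,fy=2.15,interpolation=2))
for X in ([.547,.0685,.142],[.547,.0685,.111]): print(((proj("wrist",X,p)-[130,150])*2.15).round())
E
```

```text
[583. 197.]
[569. 176.]
```

View pics/w12.png

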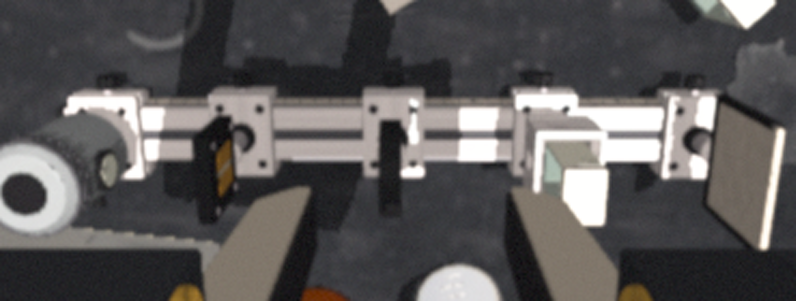

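```bash
python3 -c "
from cell import env
print(env.finish_job())"
```

```text
the job is handed in; nothing more can be done
None
```

The bench is set up and the job is handed in, at about 28 s of the 131 s allowed. The hand-in gives no verdict, so what follows rests on my own checks.

- **Placing:** I put the slit, lens and cell holder on the rail about 90, 190 and 290 mm from the lamp. Then I put the rightmost cell into the holder.
- **Riders:** Each rider met contact within about 1 mm of its calculated seated height. In the last picture all three sit square on the rail with the intended spacing.
- **Cell:** The lid shows within 2–3 pixels of where it should be when fully home. The release height also matched, though I felt no clear contact force at the floor of the well before letting go.
- **Bystanders:** The arm kept clear of the flask and wash bottle and no contact force showed near them, but I did not measure their positions again. It ended raised and touching nothing.

No check failed or clearly disagreed. One rough reading put the holder about 2 mm off its planned spot along the rail, and a closer look agreed with the plan.

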